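Load a hollow die into the clay extruder's die holder

ROBOT

A 6-joint arm with a two-finger parallel gripper is mounted at the origin on the work surface; the furniture and walls round the work are solid. World frame = base frame: x ahead of the robot, y to its left, z up, the work surface at z = 0. Lengths are in m, angles in rad, forces in N, time in s.
With the tool pointing down it reaches from about 0.375 to 0.975 m from the base axis. Payload 3.8 kg.
Tool frame: the origin (TCP) lies at the centre of the arm's flange, where the gripper is bolted on; the fingertips stand 173 mm ahead of it and the grasp point (between the pads) lies 155 mm ahead of it (bot.tip_reach is the distance from the TCP to the fingertips, in m); z points along the fingers, y is the line along which they close (so a half turn about z gives the same grasp; the last joint's range is limited). The gripper opens to 85 mm and grips with 20 to 120 N. Pads are 22 mm wide; open, the fingers measure 114 mm over their backs; the gripper's body (76 mm by 85 mm) begins 54 mm behind the grasp point. The pads swing forward as they close: fully open they stand 13 mm farther back than shut.
Start: joints at [1.132, 0.264, 1.604, -0, 1.274, -0.037], TCP at [0.264, 0.621, 0.405] pointing down, gripper open.
Joint ranges: [-2.63, 2.63], [-0.94, 2.18], [0.31, 2.57], [-1.31, 4.45], [0, 2.66], [-2.55, 2.55]. Speed limits (rad/s): [2.57, 2.57, 3.14, 3.14, 3.14, 3.14].

INTERFACE

Orientations are given as a rotation vector (axis times angle).
In Python, from workcell import bot gives the robot as it stands.
- The arm moves only by the tool drive_tool, never from a script. Its arguments are lists of equal length, an entry for each row: "claw": the finger opening in mm, from 0 to 85.4; "slide": the shift along the world's x, y, z each as a share of 0.5 m, from -1 to 1, a list of three; "yaw": the turn about the world's z as a share of 180 degrees, from -1 to 1. A call has 1 to 8 rows; each row is the pose to reach, as a shift and turn from the pose commanded when the call began, turning the shorter way round; what a row does not reach only later rows make up. A row lasts 1/12 s, in which the tool goes at most 41.7 mm and 7.16 degrees, less where a joint would pass 70% of its speed; a pose out of reach is approached as far as the arm can. A call with a number of a shift or a turn outside -1 to 1 is refused whole. A call with a gripper value outside its range is refused whole. The fingers move at their own pace and stop on an object; "newtons" is the grip in N (left out, the last holds). Time passes only in rows, so rows that repeat a pose let the fingers close. It gives the time, the measured TCP pose, the force, the opening and the grip force at its end, in the units of the state.
- bot.read_state(): the state, without advancing time (a new reading comes with each control period).
- bot.read_camera(name): name is "scene" or "top"; returns a dict with "color" (384x512x3 uint8, red, green, blue), "depth" (384x512 float32, m along the optical axis (not along the pixel's ray), 0 where there is no reading), "mtx" (3x3 intrinsics, pixels), "eye" and "rotation" of the camera in the world. Camera axes: x right, y up, looking along -z (the intrinsics and any distortion apply to the point x, -y, -z); pixel columns grow to the right and rows downward; lengths in m; the calibration is good to about 2 mm. A picture is of the moment at which its call begins.
- bot.finish_job(): hands the job in; it is judged then, once.
The state is a dict: "time": time; "q": joint angles; "joint_vel": joint speeds; "joint_torque": joint torques, N m; "tool_pos": TCP position; "tcp_rot": TCP orientation; "wrist_force": force on the tool from outside, world axes, zero at the start; "torque": the same for the moment, N m; "width": opening from 0.0 (shut) to 1.0 (fully open); "grip_force": force on a finger pad.
Only numpy, scipy, OpenCV 4.12 (cv2) and the standard library are available. Lean on these libraries where they do the work, as an engineer would, in place of code of your own. Each camera call takes 0.05 s, during which the arm holds its last target. There are 200 camera calls.

TASK

Load the die holder of the clay extruder: lift the die with the bridge by that bridge, turn it so that its cut corner matches the cut corner of the holder's pocket, and lower it gently (do not drop it) until it lies flat on the pocket's floor. Then swing both keepers fully across onto the die, pointing straight in at its middle, so that it cannot fall out when the holder is hung up. Leave the flat die, the rolling pin and the tumbler where they are.

Things in the scene. Friction and masses are not known exactly. Their poses are not given: they have to be found in the camera images.
- bridge_die: The hollow extruder die (0.45 kg): bare steel plate 120 (x) x 100 (y) x 8 mm with its +x, +y corner cut off at 45 degrees (30 mm off each side), a round hole in the middle and a steel bridge along x over it. Legs at x = +-36 mm, a nut on top to 54 mm. Starts flat on the bench. Origin: centre of the 120 x 100 outline, on the underside; z up.
- bridge_die_grip (a point): Middle of the bridge's top bar, 43 mm above the die's underside, the place to take it from above. The bar is 82 mm long (die x), 16 mm wide (die y) and 10 mm high, 38 to 48 mm above the underside. Axes as bridge_die.
- holder: Die holder: dark steel frame fixed on the bench, 156 (x) x 180 (y) x 34 mm, with slotted ears to x = +-104 mm. Its pocket, open above, is 123.5 x 103.5 mm (1.75 mm clearance all round the die) and 10 mm deep, rim bevelled 3 mm, +x, +y corner cut to match the die, which fits one way only: die axes along holder axes. Origin: centre of the underside; z up.
- holder_seat (a point): Centre of the pocket on its floor, 24 mm above the bench, where the die's origin comes to lie; the seated die's top is then 2 mm below the rim. Axes as holder.
- keeper_left (a joint): Angle (rad) of the swing keeper on the holder's +y side, about a vertical bolt at holder x = 0, y = 74 mm. 0: its bar points along holder -x, clear of the pocket; grows anticlockwise from above; 1.57 (its stop): points along holder -y, over the die's edge. Stays where left. Bar: 44 mm from bolt to end, 18 mm wide, 35.5 to 42.5 mm above the bench. A die not fully down blocks it.
- keeper_right (a joint): The same for the keeper on the holder's -y side, bolt at x = 0, y = -74 mm. 0: bar points along holder +x; grows anticlockwise from above; 1.57 (its stop): bar points along holder +y, over the die's edge.
- keeper_left_pin (a point): On the axis of the left keeper's upright round thumb pin, 34 mm from the bolt. The pin is 12 mm thick and stands 26 mm above the bar, its top 68.5 mm above the bench; this point is 11 mm below the top (57.5 mm above the bench). Push or pinch it to swing the keeper.
- keeper_right_pin (a point): The same point of the right keeper's thumb pin.
- flat_die: Bystander: another die, a bare 120 x 100 x 8 mm plate with a slot in the middle and no bridge, lying flat near the robot's base. Origin: centre of the underside.
- rolling_pin: Bystander: wooden rolling pin, 267 mm long (its y), 39 mm thick, lying beyond the holder. Origin: centre of the underside.
- tumbler: Bystander: pale green glazed tumbler, 66 mm wide, 77 mm tall, standing left of and beyond the die. Origin: centre of the underside.

How it is judged:
By the outcome, as a careful person would: the job done as asked, in the order asked, and still so for the second after the job is handed in, with the robot touching nothing.
It also fails if it takes over 58 s, if anything falls off the work surface, if the arm or the gripper's body presses on something with over 40 N, if the wrist force passes 120 N, or if a joint passes its speed limit or range.

## Working session

There is one attempt and no reset: what is moved stays moved. The work goes in short steps, Python scripts to look and compute and a tool call to move; the robot and the scene stay as the last step left them, time stands still between calls to the robot, and variables do not carry over. Pictures are saved under pics/ and viewed, at most 10 in all, crops included, and the job is handed in when it is done.

Besides the shell and the picture viewer there is one more tool, called after "Emit:" in YAML: its name, and indented under it one key for each argument. drive_tool: Moves the arm, as the interface text tells. Shift numbers are shares of 0.5 m and turn numbers shares of 180 degrees, none past 1 either way. Its arguments: {"type":"object","properties":{"claw":{"type":"array","items":{"type":"number"}},"slide":{"type":"array","items":{"type":"array","items":{"type":"number"}}},"yaw":{"type":"array","items":{"type":"number"}},"newtons":{"type":"number"}},"required":["claw","slide","yaw"]}

```bash
mkdir -p pics; cat > h.py <<'E'
import numpy as np, cv2
from workcell import bot
def cloud(c):
    d=c["depth"];K=c["mtx"];v,u=np.indices(d.shape)
    p=np.stack([(u-K[0,2])/K[0,0]*d,-(v-K[1,2])/K[1,1]*d,-d],-1)
    return p@np.array(c["rotation"]).T+np.array(c["eye"])
E
python3 - <<'E'
from h import *
for n in("scene","top"):
    c=bot.read_camera(n);np.savez(n+"0.npz",**c)
    cv2.imwrite(f"pics/{n}0.png",cv2.resize(c["color"][...,::-1],(800,600)))
    print(n,c.keys(),c["mtx"],c["eye"],c["rotation"])
print(bot.read_state())
E
```

```text
scene dict_keys(['color', 'depth', 'mtx', 'eye', 'rotation']) [[498.88314174   0.         245.06188812]
 [  0.         498.88314174 187.6636624 ]
 [  0.           0.           1.        ]] [1.3987633  0.26992661 0.86404951] [0.59222409 0.81654399 1.70144104]
top dict_keys(['color', 'depth', 'mtx', 'eye', 'rotation']) [[379.1267512    0.         248.70453282]
 [  0.         379.1267512  197.4107828 ]
 [  0.           0.           1.        ]] [ 0.27213357 -0.01075451  1.18273247] [ 0.17009187 -0.14060058 -1.58994299]
{'time': 0.1, 'q': array([ 1.13212059e+00,  2.64670142e-01,  1.60525627e+00,  2.77429855e-05,
        1.27368992e+00, -3.69160269e-02]), 'joint_vel': array([-0.00097791, -0.0036285 , -0.00368712,  0.00069523, -0.00109972,
        0.00090814]), 'joint_torque': array([-1.09313703e-03, -5.16710615e+01, -3.68589556e+01, -2.21834025e-04,
        6.31849121e-03,  7.91664228e-07]), 'tool_pos': array([0.26382493, 0.62096499, 0.40348116]), 'tcp_rot': array([-0.62675889, -3.07792322,  0.00307903]), 'wrist_force': array([-0.24945442, -0.51621409, -0.0527786 ]), 'torque': array([-0.07347033, -0.04206128,  0.06902374]), 'grip_force': 0.0, 'width': 0.9977778735221827}
```

View pics/scene0.png

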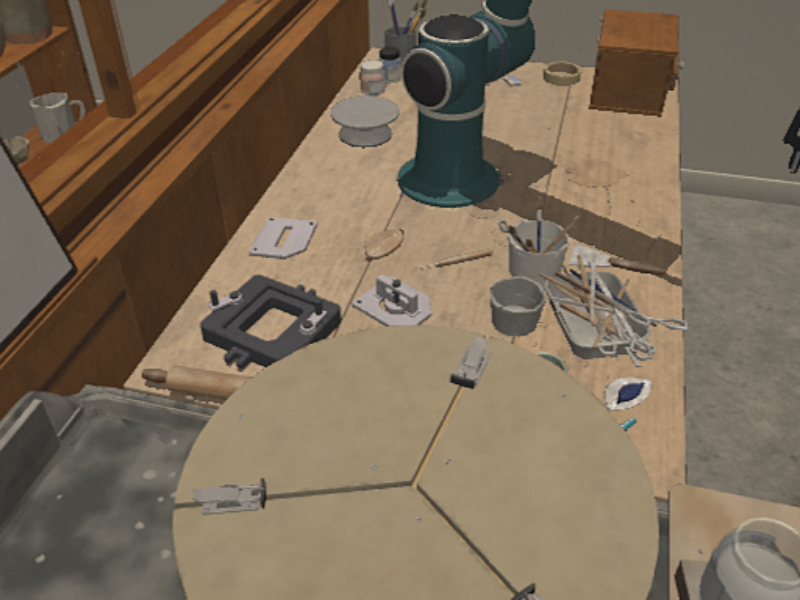

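View pics/top0.png

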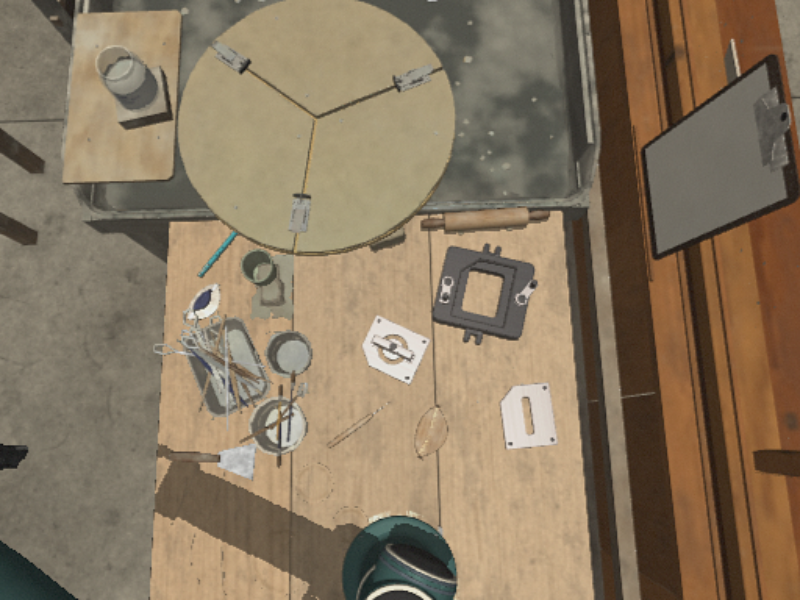

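The scene view shows the holder at (270,320), the bridge die at (393,300) and the flat die at (283,238). In the top view they are at (485,292), (396,348) and (528,415). The tumbler is at (260,265) and the rolling pin at (485,220).

```bash
sed -i 's/p@np.array(c\["rotation"\]).T/p@cv2.Rodrigues(np.array(c["rotation"]))[0].T/' h.py
python3 - <<'E'
from h import *
ims=[]
for n,wins in(("top",[(0.64,0.53)]),("scene",[])):
    c=dict(np.load(n+"0.npz"));P=cloud(c)
    def at(u,v):return P[int(v*.64),int(u*.64)].round(4)
    if n=="top":
        for nm,u,v in(("bench",450,380),("holder",455,325),("die",375,325),("flat",545,400),("tumb",258,258),("wheel",320,160),("keepL",446,290),("nut",391,349)):print(nm,at(u,v))
    else:
        for nm,u,v in(("bench",340,290),("holder",222,330),("die",370,305),("wheel",380,420),("tumb",515,310)):print(nm,at(u,v))
    z=P[...,2]; b=(abs(z)<.006)&(c["depth"]>0)&(P[...,0]>.3)&(P[...,0]<.7)&(abs(P[...,1])<.25)
    print(n,"bench z",np.median(z[b]),z[b].std())
    for nm,lo,hi,box in(("holdertop",.030,.0385,(.45,.75,-.4,-.02)),("dieplate",.005,.012,(.3,.6,-.1,.12)),("bar",.038,.06,(.3,.6,-.1,.12)),("pins",.05,.08,(.45,.75,-.4,-.0))):
        m=(z>lo)&(z<hi)&(P[...,0]>box[0])&(P[...,0]<box[1])&(P[...,1]>box[2])&(P[...,1]<box[3])
        q=P[m]
        if len(q)>3:
            r=cv2.minAreaRect((q[:,:2]*1000).astype(np.float32));print(n,nm,len(q),r,q.mean(0).round(4),q[:,2].max().round(4))
c=np.load("top0.npz")["color"];s=np.load("scene0.npz")["color"]
a=cv2.resize(c[150:275,225:350,::-1],(400,400),interpolation=2)
a2=cv2.resize(s[165:245,120:285,::-1],(800,388),interpolation=2)[:, :]
cv2.imwrite("pics/c0.png",np.hstack([a,cv2.resize(s[165:248,120:203,::-1],(400,400))]))
cv2.imwrite("pics/c1.png",cv2.resize(s[165:245,120:285,::-1],(800,388),interpolation=2))
E
```

```text
bench [ 0.3614 -0.1099 -0.0008]
holder [ 0.4678 -0.1222  0.019 ]
die [0.4746 0.0369 0.0036]
flat [ 0.3169 -0.2904  0.0064]
tumb [0.6138 0.2705 0.0328]
wheel [0.7762 0.1333 0.1319]
keepL [ 0.5359 -0.1046  0.0438]
nut [0.4195 0.0057 0.0548]
top bench z 3.3284728421234533e-06 0.0024077274175046443
top holdertop 1642 ((596.8596801757812, -153.16558837890625), (280.62017822265625, 269.28802490234375), 77.2587890625) [ 0.5726 -0.1813  0.0341] 0.0385
top dieplate 869 ((450.20416259765625, 12.378288269042969), (215.85252380371094, 294.9285888671875), 88.41789245605469) [ 0.4227 -0.0005  0.0081] 0.0119
top bar 180 ((473.6853942871094, -53.091636657714844), (78.0911636352539, 191.5115966796875), 40.86182403564453) [ 0.4428 -0.0141  0.0469] 0.0593
top pins 43 ((556.3231811523438, -124.8104248046875), (296.11895751953125, 98.40755462646484), 66.02919006347656) [ 0.5483 -0.1613  0.0627] 0.0716
bench [ 0.4005 -0.1089 -0.0038]
holder [ 0.5872 -0.2418  0.0336]
die [ 0.4394 -0.0425  0.0062]
wheel [0.7835 0.0777 0.1303]
tumb [0.4545 0.2019 0.0608]
scene bench z 0.00030172333193967393 0.001989088894244668
scene holdertop 1744 ((588.5735473632812, -197.73951721191406), (190.113037109375, 272.5284729003906), 75.87294006347656) [ 0.5786 -0.1906  0.0341] 0.0385
scene dieplate 687 ((416.4859313964844, 10.017913818359375), (240.85809326171875, 212.98716735839844), 2.658546209335327) [ 0.4323 -0.0049  0.0084] 0.012
scene bar 229 ((467.57659912109375, -50.22611999511719), (79.00859069824219, 187.02638244628906), 38.474205017089844) [ 0.4493 -0.0168  0.0466] 0.06
scene pins 75 ((523.4841918945312, -187.34970092773438), (26.754819869995117, 183.69598388671875), 7.367184638977051) [ 0.5313 -0.1889  0.0611] 0.0721
```

View pics/c0.png

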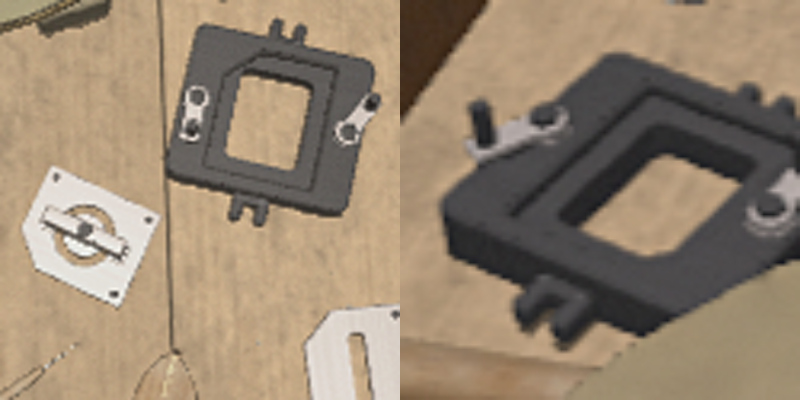

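View pics/c1.png

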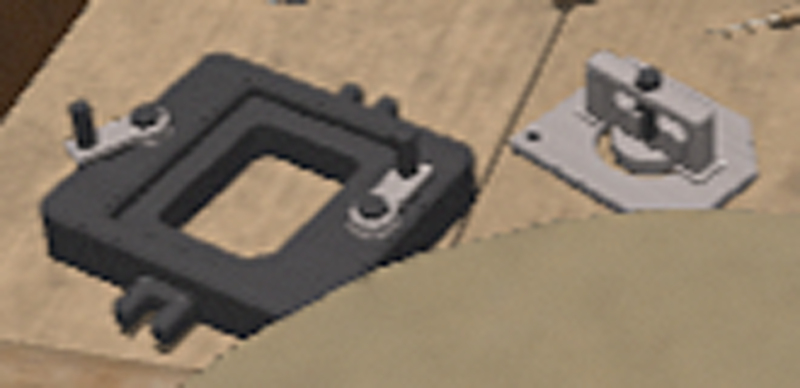

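```bash
cat >> h.py <<'E'
from scipy.optimize import minimize,differential_evolution
def proj(c,X):
    R=cv2.Rodrigues(np.array(c["rotation"]))[0];p=(X-np.array(c["eye"]))@R*[1,-1,-1]
    return p[:,:2]/p[:,2:]*[c["mtx"][0,0],c["mtx"][1,1]]+c["mtx"][:2,2]
DIE=np.array([[60,20],[30,50],[-60,50],[-60,-50],[60,-50]])/1000
HOL=np.array([[78,90],[-78,90],[-78,-90],[78,-90]])/1000
def world(poly,p,z):
    c,s=np.cos(p[2]),np.sin(p[2]);q=poly@np.array([[c,s],[-s,c]])+p[:2]
    return np.c_[q,np.full(len(q),z)]
def fit(c,poly,zs,x0,sign,span=(.02,.02,.15)):
    g=cv2.GaussianBlur(cv2.cvtColor(c["color"],cv2.COLOR_RGB2GRAY).astype(np.float32),(0,0),.7)
    def cost(p):
        h=cv2.convexHull(proj(c,np.vstack([world(poly,p,z) for z in zs])).astype(np.float32))[:,0].astype(float)
        ctr=h.mean(0);tot=[]
        for a,b in zip(h,np.roll(h,-1,0)):
            L=np.hypot(*(b-a))
            if L<6:continue
            t=np.arange(.12,.88,.5/L)[:,None];m=a+(b-a)*t;n=np.array([b[1]-a[1],a[0]-b[0]])/L
            if n@(a-ctr)<0:n=-n
            f=lambda q:cv2.remap(g,q[:,0].astype(np.float32)[None],q[:,1].astype(np.float32)[None],1)[0]
            tot.append(np.clip(sign*(f(m-n)-f(m+n)),-20,80))
        return -np.mean(np.concatenate(tot))
    x0=np.array(x0);r=differential_evolution(cost,[(a-s,a+s) for a,s in zip(x0,span)],seed=1,maxiter=60,popsize=12)
    return r.x,r.fun
E
python3 - <<'E'
from h import *
for n in("top","scene"):
    c=dict(np.load(n+"0.npz"));P=cloud(c);z=P[...,2]
    x,f=fit(c,DIE,(0,.008),(.425,0,1.15),1,(.03,.03,.5));print(n,"die",x.round(4),np.degrees(x[2]).round(2),f)
    h,f=fit(c,HOL,(0,.034),(.55,-.18,-.1),-1,(.04,.04,.4));print(n,"hol",h.round(4),np.degrees(h[2]).round(2),f)
    for nm,lo,hi,ctr,rad in(("bar",.036,.053,x,.045),("nut",.05,.06,x,.03)):
        q=P[(z>lo)&(z<hi)&(np.hypot(P[...,0]-ctr[0],P[...,1]-ctr[1])<rad)]
        print(n,nm,len(q),cv2.minAreaRect((q[:,:2]*1000).astype(np.float32)),np.median(q[:,2]).round(4),np.percentile(q[:,2],95).round(4))
    for s in(1,-1):
        b=world(np.array([[0,.074*s]]),h,0)[0]
        q=P[(z>.052)&(z<.075)&(np.hypot(P[...,0]-b[0],P[...,1]-b[1])<.055)];d=q[:,:2].mean(0)-b[:2]
        print(n,"pin",s,len(q),q.mean(0).round(4),"bolt",b.round(4),"r",np.hypot(*d).round(4),"ang",(np.arctan2(d[1],d[0])-h[2]-(np.pi if s>0 else 0)).round(3),q[:,2].max())
    m=(z>.09)&(P[...,0]>.4)&(P[...,0]<.8)&(abs(P[...,1])<.4);print("tall",P[m].min(0),P[m].max(0))
E
```

```text
top die [0.4265 0.0031 1.1052] 63.32 -42.00042724609375
top hol [ 0.5338 -0.1804 -0.2645] -15.16 -49.34972381591797
top bar 137 ((425.1253356933594, 3.735393524169922), (81.46770477294922, 16.231626510620117), 63.53022384643555) 0.0474 0.0514
top nut 25 ((423.70684814453125, -0.2184886932373047), (42.01051712036133, 12.48753833770752), 66.5138931274414) 0.0529 0.0564
top pin 1 17 [ 0.518  -0.1004  0.0663] bolt [ 0.5532 -0.1089  0.    ] r 0.0362 ang 0.027 0.07160784762620764
top pin -1 18 [ 0.5384 -0.2722  0.0644] bolt [ 0.5145 -0.2518  0.    ] r 0.0315 ang -0.441 0.07138540113702518
tall [ 0.59377982 -0.11929823  0.09602396] [0.79999009 0.39929879 0.14880856]
scene die [ 0.414  -0.0019  1.121 ] 64.23 -19.19293785095215
scene hol [ 0.5331 -0.1802 -0.2527] -14.48 -34.65667724609375
scene bar 152 ((422.1138916015625, -0.42173004150390625), (79.57788848876953, 20.62470054626465), 65.32014465332031) 0.0468 0.0512
scene nut 31 ((420.4283752441406, -4.952167510986328), (47.67827606201172, 17.0369815826416), 74.45941925048828) 0.0517 0.0552
scene pin 1 31 [ 0.5211 -0.1001  0.0629] bolt [ 0.5516 -0.1086  0.    ] r 0.0316 ang -0.02 0.0712083719472526
scene pin -1 33 [ 0.5418 -0.2723  0.0627] bolt [ 0.5145 -0.2519  0.    ] r 0.034 ang -0.391 0.07206031956454872
tall [ 0.59238273 -0.12092006  0.11111163] [0.7999964  0.39910853 0.14956486]
```

Emit:
drive_tool:
  claw: [85,85,85,85,85,85,85,85]
  slide:
    - [0.0,-0.04,0.04]
    - [0.02,-0.1,0.08]
    - [0.04,-0.18,0.1]
    - [0.06,-0.26,0.1]
    - [0.08,-0.34,0.1]
    - [0.11,-0.42,0.1]
    - [0.14,-0.5,0.1]
    - [0.16,-0.56,0.1]
  yaw: [-0.03,-0.06,-0.1,-0.14,-0.18,-0.22,-0.26,-0.3]

```text
time: 0.77
tool_pos: [0.3441, 0.3387, 0.4543]
tcp_rot: [1.959, 2.456, -0.001]
wrist_force: [0.4, 0.0, 0.2]
width: 1.0
grip_force: 0.0
```

```bash
python3 - <<'E'
from h import *
s=bot.read_state();print(s["q"].round(3),s["tool_pos"],s["tcp_rot"])
for n in("top","scene"):
    c=dict(np.load(n+"0.npz"));P=cloud(c);z=P[...,2]
    x,f=fit(c,DIE,(0,.008),(.4255,.002,1.11),1,(.008,.008,.06));print(n,"die",x.round(4),np.degrees(x[2]).round(2),f)
    m=(z>.09)&(P[...,0]>.58)&(P[...,0]<1.2)&(P[...,1]>-.3)&(P[...,1]<.4);q=P[m]
    d=np.hypot(q[:,0]-.534,q[:,1]+.18);print("wheel dist",d.min(),q[d.argsort()[:3]])
    m=(P[...,0]<.59)&(P[...,0]>.3)&(P[...,1]<.4)&(P[...,1]>-.3);print("maxz",z[m].max(),P[m][z[m].argmax()])
E
```

```text
[ 7.260e-01 -1.340e-01  1.936e+00 -1.000e-03  1.341e+00  5.020e-01] [0.34407748 0.33869282 0.4542559 ] [ 1.95855522e+00  2.45550268e+00 -1.28078307e-03]
top die [0.4264 0.003  1.1089] 63.54 -41.986366271972656
wheel dist 0.19088557681907073 [[ 0.67236802 -0.04850249  0.12517093]
 [ 0.67561211 -0.05177807  0.11635819]
 [ 0.6668613  -0.04263418  0.11543874]]
maxz 0.1606993524195579 [0.37197931 0.17531615 0.16069935]
scene die [ 4.1750e-01 -4.0000e-04  1.0584e+00] 60.64 -13.652040481567383
wheel dist 0.18791632464784247 [[ 0.66916052 -0.04944665  0.12612054]
 [ 0.66837397 -0.04511556  0.12642549]
 [ 0.67680682 -0.05331346  0.12921337]]
maxz 0.16003442502995002 [0.37028264 0.17342293 0.16003443]
```

Emit:
drive_tool:
  claw: [85,85,85,85,85,85,85,85]
  slide:
    - [0.02,-0.08,0]
    - [0.04,-0.16,0]
    - [0.06,-0.24,0]
    - [0.08,-0.32,0]
    - [0.1,-0.4,-0.01]
    - [0.12,-0.48,-0.03]
    - [0.14,-0.55,-0.06]
    - [0.15,-0.61,-0.1]
  yaw: [-0.03,-0.06,-0.09,-0.12,-0.15,-0.18,-0.2,-0.218]

```text
time: 1.43
tool_pos: [0.4197, 0.0338, 0.4056]
tcp_rot: [2.666, 1.657, 0.005]
wrist_force: [0.2, -0.1, 0.0]
width: 0.999
grip_force: 0.0
```

Emit:
drive_tool:
  claw: [85,85,85,85,85,85,85,85]
  slide:
    - [0.01,-0.04,-0.06]
    - [0.014,-0.066,-0.12]
    - [0.014,-0.066,-0.18]
    - [0.014,-0.066,-0.24]
    - [0.014,-0.066,-0.29]
    - [0.014,-0.066,-0.32]
    - [0.014,-0.066,-0.34]
    - [0.014,-0.066,-0.34]
  yaw: [0,0,0,0,0,0,0,0]

```text
time: 2.1
tool_pos: [0.4245, 0.0033, 0.2322]
tcp_rot: [-2.662, -1.662, 0.007]
wrist_force: [-0.1, 0.8, 0.2]
width: 0.995
grip_force: 0.0
```

Emit:
drive_tool:
  claw: [85,85,85,85,85]
  slide:
    - [0.001,0,-0.03]
    - [0.001,0,-0.055]
    - [0.001,0,-0.07]
    - [0.001,0,-0.07]
    - [0.001,0,-0.07]
  yaw: [0,0,0,0,0]

```text
time: 2.52
tool_pos: [0.4268, 0.0033, 0.2002]
tcp_rot: [2.664, 1.664, 0.0]
wrist_force: [0.7, -0.6, 0.3]
width: 0.998
grip_force: 0.0
```

Emit:
drive_tool:
  claw: [50,30,5,5,5,5,5,5]
  newtons: 40
  slide:
    - [0,0,0]
    - [0,0,0]
    - [0,0,0]
    - [0,0,0]
    - [0,0,0]
    - [0,0,0]
    - [0,0,0]
    - [0,0,0]
  yaw: [0,0,0,0,0,0,0,0]

```text
time: 3.18
tool_pos: [0.4266, 0.0033, 0.2]
tcp_rot: [2.665, 1.664, 0.0]
wrist_force: [-0.9, 0.9, 5.0]
width: 0.178
grip_force: 40.1
```

Emit:
drive_tool:
  claw: [5,5,5,5,5,5,5,5]
  newtons: 60
  slide:
    - [0,0,0]
    - [0,0,0.02]
    - [0,0,0.06]
    - [0,0,0.11]
    - [0,0,0.16]
    - [0.01,-0.02,0.2]
    - [0.03,-0.05,0.22]
    - [0.05,-0.09,0.22]
  yaw: [0,0,0,-0.02,-0.05,-0.08,-0.11,-0.14]

```text
time: 3.85
tool_pos: [0.4524, -0.0417, 0.3127]
tcp_rot: [2.963, 1.038, 0.007]
wrist_force: [0.5, 0.3, -3.5]
width: 0.17
grip_force: 59.2
```

Emit:
drive_tool:
  claw: [5,5,5,5,5,5,5,5]
  slide:
    - [0.02,-0.04,0]
    - [0.05,-0.08,0]
    - [0.08,-0.13,0]
    - [0.11,-0.18,0]
    - [0.13,-0.22,0]
    - [0.15,-0.25,0]
    - [0.16,-0.27,0]
    - [0.164,-0.277,0]
  yaw: [-0.04,-0.08,-0.12,-0.16,-0.2,-0.235,-0.27,-0.296]

```text
time: 4.52
tool_pos: [0.5338, -0.1819, 0.3091]
tcp_rot: [3.115, -0.407, -0.001]
wrist_force: [0.2, 0.2, -2.9]
width: 0.172
grip_force: 59.2
```

Emit:
drive_tool:
  claw: [5,5]
  slide:
    - [0,0,0]
    - [0,0,0]
  yaw: [0,0]

```text
time: 4.68
tool_pos: [0.533, -0.1803, 0.3089]
tcp_rot: [-3.116, 0.394, 0.003]
wrist_force: [-0.5, -0.5, -3.0]
width: 0.17
grip_force: 59.2
```

```bash
python3 - <<'E'
from h import *
s=bot.read_state();print(s["q"].round(3),s["tool_pos"],s["tcp_rot"],s["wrist_force"],s["torque"],s["width"])
R=cv2.Rodrigues(s["tcp_rot"])[0];print("tool y head",np.degrees(np.arctan2(R[1,1],R[0,1])))
ims=[]
for n in("top","scene"):
    c=bot.read_camera(n);np.savez(n+"1.npz",**c)
    u=proj(c,np.array([[.534,-.18,.08]]))[0].astype(int)
    ims.append(cv2.resize(c["color"][u[1]-50:u[1]+50,u[0]-50:u[0]+50,::-1],(400,400),interpolation=2))
cv2.imwrite("pics/d1.png",np.hstack(ims))
E
```

```text
[-0.37   0.133  1.944  0.     1.066  1.452] [ 0.53296955 -0.18028249  0.30888696] [-3.11621314e+00  3.93984713e-01  3.04323018e-03] [-0.45015555 -0.51107577 -2.98656382] [ 0.02163509 -0.01351631 -0.00814669] 0.17022121683075572
tool y head -104.41143584687528
```

View pics/d1.png

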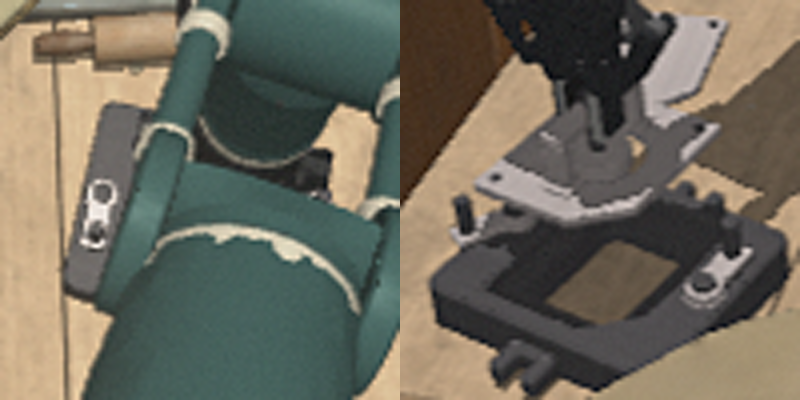

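The scene crop shows the die held level above the holder, with its cut corner (565–640,210) facing the pocket's cut corner near (650,370). The top view is blocked by the arm.

```bash
cat >> h.py <<'E'
def fit3(c,z,x0,zs=(0,.008),segs=((4,0),(0,1),(1,2)),poly=DIE,sign=1,lo=-20):
    g=cv2.GaussianBlur(cv2.cvtColor(c["color"],cv2.COLOR_RGB2GRAY).astype(np.float32),(0,0),.6)
    f=lambda q:cv2.remap(g,q[:,0].astype(np.float32)[None],q[:,1].astype(np.float32)[None],1)[0]
    def cost(p):
        tot=[]
        for dz in zs:
            v=proj(c,world(poly,p,z+dz));ctr=v.mean(0)
            for i,j in segs:
                a,b=v[i],v[j];L=np.hypot(*(b-a));t=np.arange(.1,.9,.3/L)[:,None];m=a+(b-a)*t
                n=np.array([b[1]-a[1],a[0]-b[0]])/L;n=n if n@(a-ctr)>0 else -n
                tot.append(np.clip(sign*(f(m-n)-f(m+n)),lo,80))
        return -np.mean(np.concatenate(tot))
    r=differential_evolution(cost,[(a-s,a+s) for a,s in zip(x0,(.01,.01,.06))],seed=1,maxiter=80,popsize=12)
    return r.x,r.fun
E
python3 - <<'E'
from h import *
c=dict(np.load("scene1.npz"));x0=(.533,-.1803,np.radians(-14.41))
for zs in((0,),(.008,),(0,.008)):
    x,f=fit3(c,.1087,x0,zs);print(zs,x[:2].round(4),np.degrees(x[2]).round(2),f)
h,f=fit3(c,0,(.5333,-.1803,-.26),(.034,),((0,1),(1,2),(2,3)),HOL,-1);print("hol top edges",h.round(4),np.degrees(h[2]),f)
u=proj(c,np.array([[.534,-.18,.08]]))[0].astype(int);o=u-[50,38]
im=cv2.resize(c["color"][o[1]:o[1]+75,o[0]:o[0]+100,::-1],(800,600),interpolation=2)
def dr(poly,p,z,col):
    q=((proj(c,world(poly,p,z))-o+.5)*8-.5);cv2.polylines(im,[q.round().astype(int)],True,col,1)
dr(DIE,x,.1087,(0,0,255));dr(DIE,x,.1167,(0,255,255))
H=(.5335,-.1803,np.radians(-14.8));dr(HOL,H,.034,(0,255,0));dr(DIE*[123.5/120,103.5/100],H,.034,(255,255,0))
cv2.imwrite("pics/e1.png",im)
E
```

```text
(0,) [ 0.523 -0.183] -14.2 -51.600101470947266
(0.008,) [ 0.5316 -0.1783] -13.83 -51.18138122558594
(0, 0.008) [ 0.5293 -0.1761] -11.3 -35.33465
hol top edges [ 0.5331 -0.1749 -0.3194] -18.297451533214296 -19.254920959472656
```

View pics/e1.png

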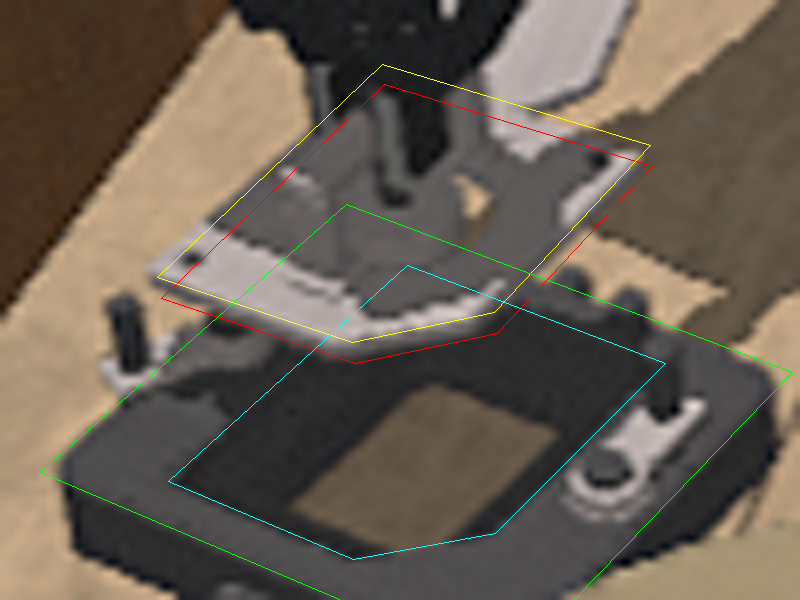

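The crop shows the yellow fit lying on the die's top edge, with its front corner at (355,340). The pocket outline is cyan, with its front corner at (355,558). The die is within about 2 mm of the tool centre, so I lower to just above the rim.

Emit:
drive_tool:
  claw: [5,5,5,5,5,5,5,5]
  slide:
    - [0.002,0,-0.03]
    - [0.002,0,-0.06]
    - [0.002,0,-0.09]
    - [0.002,0,-0.11]
    - [0.002,0,-0.125]
    - [0.002,0,-0.134]
    - [0.002,0,-0.14]
    - [0.002,0,-0.14]
  yaw: [-0.002,-0.002,-0.002,-0.002,-0.002,-0.002,-0.002,-0.002]

```text
time: 5.45
tool_pos: [0.5344, -0.1801, 0.2394]
tcp_rot: [-3.115, 0.406, 0.001]
wrist_force: [-0.6, -0.1, -3.5]
width: 0.168
grip_force: 59.1
```

```bash
python3 - <<'E'
from h import *
s=bot.read_state();R=cv2.Rodrigues(s["tcp_rot"])[0];print(s["tool_pos"],np.degrees(np.arctan2(R[1,1],R[0,1])),s["wrist_force"])
c=bot.read_camera("scene");np.savez("scene2.npz",**c)
z=s["tool_pos"][2]-.2002
x,f=fit3(c,z,(.534,-.1805,np.radians(-14.8)),(.008,));print(x.round(4),np.degrees(x[2]),f)
u=proj(c,np.array([[.534,-.18,.05]]))[0].astype(int);o=u-[50,38]
im=cv2.resize(c["color"][o[1]:o[1]+75,o[0]:o[0]+100,::-1],(800,600),interpolation=2)
def dr(poly,p,z,col):
    q=((proj(c,world(poly,p,z))-o+.5)*8-.5);cv2.polylines(im,[q.round().astype(int)],True,col,1)
dr(DIE,x,z+.008,(0,255,255))
cv2.imwrite("pics/e2.png",im)
E
```

```text
[ 0.53444638 -0.18013418  0.23943655] -104.85111012623823 [-0.64007411 -0.14807703 -3.46472325]
[ 0.5334 -0.1773 -0.2446] -14.01198142201873 -66.63613891601562
```

View pics/e2.png

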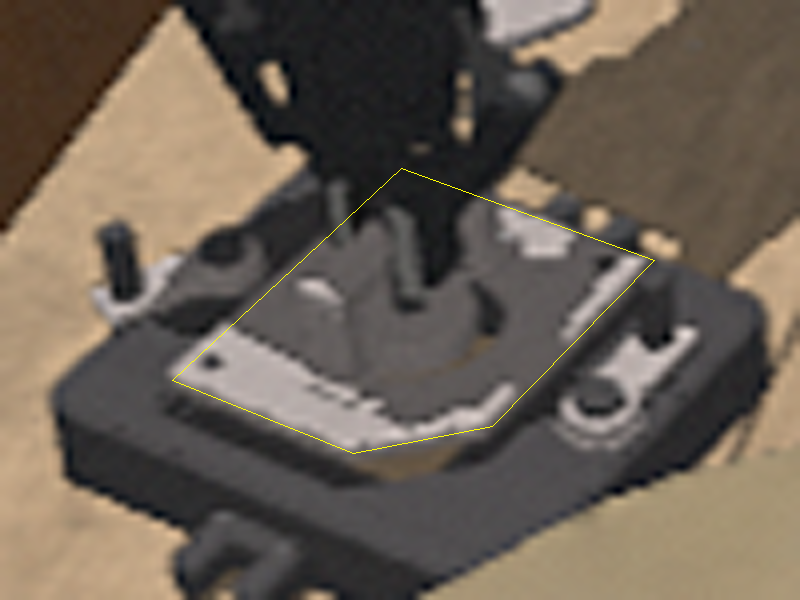

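The crop shows the die level just above the rim. Its front corner is at (353,453) over the pocket's front edge, which runs (165,410)–(400,485). I lower in small steps and watch the force.

Emit:
drive_tool:
  claw: [5,5,5,5]
  slide:
    - [0,0,-0.006]
    - [0,0,-0.01]
    - [0,0,-0.012]
    - [0,0,-0.012]
  yaw: [0,0,0,0]

```text
time: 5.83
tool_pos: [0.5344, -0.1803, 0.2336]
tcp_rot: [-3.115, 0.407, 0.0]
wrist_force: [-0.7, 0.4, -3.7]
width: 0.175
grip_force: 59.2
```

Emit:
drive_tool:
  claw: [5,5,5]
  slide:
    - [0,0,-0.002]
    - [0,0,-0.004]
    - [0,0,-0.004]
  yaw: [0,0,0]

```text
time: 6.08
tool_pos: [0.5344, -0.1802, 0.2315]
tcp_rot: [-3.115, 0.407, 0.0]
wrist_force: [-0.0, -0.3, -3.8]
width: 0.173
grip_force: 59.2
```

Emit:
drive_tool:
  claw: [5,5,5]
  slide:
    - [0,0,-0.002]
    - [0,0,-0.004]
    - [0,0,-0.004]
  yaw: [0,0,0]

```text
time: 6.33
tool_pos: [0.5344, -0.1802, 0.2294]
tcp_rot: [-3.115, 0.407, 0.001]
wrist_force: [-0.7, -0.2, -3.1]
width: 0.172
grip_force: 59.2
```

Emit:
drive_tool:
  claw: [5,5,5]
  slide:
    - [0,0,-0.001]
    - [0,0,-0.002]
    - [0,0,-0.002]
  yaw: [0,0,0]

```text
time: 6.58
tool_pos: [0.5345, -0.1802, 0.2286]
tcp_rot: [-3.115, 0.407, 0.0]
wrist_force: [-0.3, -0.6, -3.5]
width: 0.171
grip_force: 59.2
```

Emit:
drive_tool:
  claw: [5,5,5,5]
  slide:
    - [0,0,-0.002]
    - [0,0,-0.004]
    - [0,0,-0.006]
    - [0,0,-0.006]
  yaw: [0,0,0,0]

```text
time: 6.92
tool_pos: [0.5343, -0.1802, 0.2254]
tcp_rot: [-3.115, 0.407, 0.001]
wrist_force: [-0.3, -0.8, -3.7]
width: 0.168
grip_force: 59.2
```

Emit:
drive_tool:
  claw: [5,5,5]
  slide:
    - [0,0,-0.001]
    - [0,0,-0.002]
    - [0,0,-0.002]
  yaw: [0,0,0]

```text
time: 7.17
tool_pos: [0.5344, -0.1803, 0.2246]
tcp_rot: [-3.115, 0.407, 0.0]
wrist_force: [0.6, -0.1, -3.4]
width: 0.175
grip_force: 59.2
```

Emit:
drive_tool:
  claw: [5,5,5]
  slide:
    - [0,0,-0.001]
    - [0,0,-0.002]
    - [0,0,-0.002]
  yaw: [0,0,0]

```text
time: 7.42
tool_pos: [0.5346, -0.1803, 0.2241]
tcp_rot: [3.115, -0.407, 0.0]
wrist_force: [-2.2, 0.5, -0.2]
width: 0.172
grip_force: 59.6
```

Emit:
drive_tool:
  claw: [5,5,5]
  slide:
    - [0,0,-0.001]
    - [0,0,-0.002]
    - [0,0,-0.002]
  yaw: [0,0,0]

```text
time: 7.67
tool_pos: [0.5346, -0.1803, 0.2241]
tcp_rot: [3.115, -0.407, -0.0]
wrist_force: [-4.6, 2.1, 7.5]
width: 0.174
grip_force: 60.6
```

Emit:
drive_tool:
  claw: [25,40,50,50,50,50]
  slide:
    - [0,0,0]
    - [0,0,0]
    - [0,0,0]
    - [0,0,0]
    - [0,0,0]
    - [0,0,0]
  yaw: [0,0,0,0,0,0]

```text
time: 8.17
tool_pos: [0.5345, -0.1803, 0.2226]
tcp_rot: [3.115, -0.407, 0.0]
wrist_force: [-0.1, -1.0, -0.2]
width: 0.586
grip_force: 0.0
```

Emit:
drive_tool:
  claw: [50,50,50,50,50,50,50,50]
  slide:
    - [0,0,0.02]
    - [0,0,0.06]
    - [0,0,0.12]
    - [0,0,0.18]
    - [0,0,0.22]
    - [-0.04,0.08,0.24]
    - [-0.1,0.14,0.24]
    - [-0.16,0.2,0.24]
  yaw: [0,0,0,0,0,0,0,0]

```text
time: 8.83
tool_pos: [0.4584, -0.0835, 0.3449]
tcp_rot: [-3.115, 0.408, -0.006]
wrist_force: [-0.3, 1.6, -0.1]
width: 0.586
grip_force: 0.0
```

Emit:
drive_tool:
  claw: [50,50,50,50,50,50,50]
  slide:
    - [-0.04,0.06,0]
    - [-0.08,0.12,0]
    - [-0.1,0.18,0]
    - [-0.1,0.24,0]
    - [-0.1,0.3,0]
    - [-0.1,0.36,0]
    - [-0.1,0.36,0]
  yaw: [0,0,0,0,0,0,0]

```text
time: 9.42
tool_pos: [0.408, 0.0996, 0.3439]
tcp_rot: [-3.113, 0.4, -0.002]
wrist_force: [-0.1, -0.5, -0.8]
width: 0.587
grip_force: 0.0
```

```bash
python3 - <<'E'
from h import *
s=bot.read_state();R=cv2.Rodrigues(s["tcp_rot"])[0];print(s["tool_pos"],np.degrees(np.arctan2(R[1,1],R[0,1])),s["q"].round(2))
ims=[]
for n in("top","scene"):
    c=bot.read_camera(n);np.savez(n+"3.npz",**c);P=cloud(c);z=P[...,2]
    x,f=fit3(c,.024,(.534,-.18,-.255),(.008,),((0,1),(1,2),(2,3),(3,4),(4,0)) if n=="top" else ((4,0),(0,1),(1,2)));print(n,x.round(4),np.degrees(x[2]),f)
    q=world(DIE*.85,x,.032)
    H=x
    for k in(1,-1):
        b=world(np.array([[0,.074*k]]),H,0)[0]
        m=P[(z>.05)&(z<.075)&(abs(np.hypot(P[...,0]-b[0],P[...,1]-b[1])-.034)<.014)];d=m[:,:2].mean(0)-b[:2]
        print("pin",k,len(m),m.mean(0).round(4),"ang",np.arctan2(d[1],d[0])-H[2]-(np.pi if k>0 else 0))
    u=proj(c,np.array([[.534,-.18,.05]]))[0].astype(int)
    ims.append(cv2.resize(c["color"][u[1]-50:u[1]+50,u[0]-50:u[0]+50,::-1],(400,400),interpolation=2))
    # plate heights at die corners
    for v in world(np.array([[.03,.035],[-.05,.04],[-.05,-.04],[.05,-.04]]),x,0):
        mm=(np.hypot(P[...,0]-v[0],P[...,1]-v[1])<.012);print(np.median(z[mm]).round(4),end=" ")
    print()
cv2.imwrite("pics/f3.png",np.hstack(ims))
E
```

```text
[0.40798039 0.09957362 0.34386616] -104.64074109238393 [ 0.18 -0.19  2.19  0.    1.14  2.  ]
top [ 0.533  -0.1778 -0.2704] -15.491022401127783 -80.0
pin 1 17 [ 0.5182 -0.1005  0.0655] ang 0.09942462087457438
pin -1 18 [ 0.5382 -0.2715  0.0654] ang -0.4604766681886443
0.0321 0.0317 0.0318 0.0313 
scene [ 0.5334 -0.1801 -0.2576] -14.757893839002424 -75.13591003417969
pin 1 36 [ 0.5212 -0.0998  0.0614] ang -0.018759911496724513
pin -1 37 [ 0.5416 -0.2723  0.0613] ang -0.3931729804650599
0.0319 0.0323 0.0329 0.0322
```

View pics/f3.png

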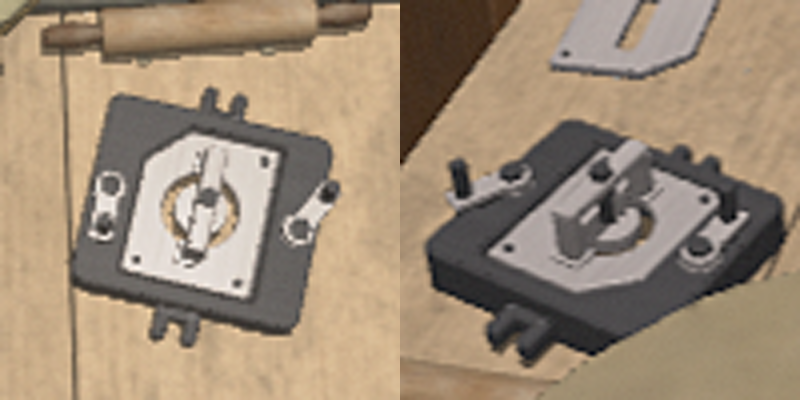

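The top crop shows the die seated, with its cut corner at (150,155) matching the pocket. Plate heights are 32 mm at all four corners, so it lies flat. The left pin is at (102,228) and the right pin at (328,192). Next I pinch the left pin.

Emit:
drive_tool:
  claw: [40,40,40,40,40,40,40,40]
  slide:
    - [0.03,-0.05,0]
    - [0.06,-0.1,0]
    - [0.1,-0.17,0]
    - [0.14,-0.24,0]
    - [0.18,-0.31,-0.02]
    - [0.21,-0.37,-0.05]
    - [0.23,-0.4,-0.08]
    - [0.23,-0.4,-0.1]
  yaw: [0,0,0,0,0,0,0,0]

```text
time: 10.18
tool_pos: [0.5243, -0.1088, 0.292]
tcp_rot: [3.113, -0.415, 0.001]
wrist_force: [0.6, -0.1, 0.2]
width: 0.466
grip_force: 0.0
```

Emit:
drive_tool:
  claw: [40,40]
  slide:
    - [0,0,0]
    - [0,0,0]
  yaw: [0,0]

```text
time: 10.35
tool_pos: [0.5222, -0.1045, 0.2918]
tcp_rot: [-3.114, 0.409, 0.005]
wrist_force: [0.0, 0.3, 0.3]
width: 0.473
grip_force: 0.0
```

Emit:
drive_tool:
  claw: [40,40,40,40,40,40]
  slide:
    - [0,0,-0.04]
    - [0,0,-0.08]
    - [0,0,-0.11]
    - [0,0,-0.13]
    - [0,0,-0.14]
    - [0,0,-0.14]
  yaw: [0,0,0,0,0,0]

```text
time: 10.85
tool_pos: [0.5228, -0.1034, 0.2223]
tcp_rot: [-3.115, 0.405, 0.002]
wrist_force: [-0.1, -0.5, -0.5]
width: 0.471
grip_force: 0.0
```

Emit:
drive_tool:
  claw: [40,40,30,20,10,10,10,10]
  newtons: 25
  slide:
    - [-0.006,0.007,0]
    - [-0.006,0.007,0]
    - [-0.006,0.007,0]
    - [-0.006,0.007,0]
    - [-0.006,0.007,0]
    - [-0.006,0.007,0]
    - [-0.006,0.007,0]
    - [-0.006,0.007,0]
  yaw: [0,0,0,0,0,0,0,0]

```text
time: 11.52
tool_pos: [0.5206, -0.1007, 0.2234]
tcp_rot: [3.115, -0.407, 0.001]
wrist_force: [-1.8, -0.9, 5.7]
width: 0.125
grip_force: 24.5
```

Emit:
drive_tool:
  claw: [10,10,10,10,10,10,10,10]
  slide:
    - [-0.001,-0.006,0]
    - [-0.002,-0.012,0]
    - [-0.002,-0.018,0]
    - [-0.002,-0.023,0]
    - [-0.001,-0.029,0]
    - [0,-0.035,0]
    - [0.002,-0.041,0]
    - [0.004,-0.046,0]
  yaw: [0.028,0.056,0.083,0.111,0.139,0.167,0.194,0.222]

```text
time: 12.18
tool_pos: [0.5224, -0.1236, 0.2234]
tcp_rot: [-3.065, -0.688, 0.0]
wrist_force: [-1.6, 1.1, 6.5]
width: 0.125
grip_force: 24.7
```

Emit:
drive_tool:
  claw: [10,10,10,10,10,10,10,10]
  slide:
    - [0.003,-0.005,0]
    - [0.006,-0.01,0]
    - [0.01,-0.015,0]
    - [0.014,-0.019,0]
    - [0.018,-0.023,0]
    - [0.023,-0.027,0]
    - [0.028,-0.03,0]
    - [0.033,-0.033,0]
  yaw: [0.028,0.056,0.083,0.111,0.139,0.167,0.194,0.222]

```text
time: 12.85
tool_pos: [0.5386, -0.1399, 0.2233]
tcp_rot: [-2.644, -1.694, 0.001]
wrist_force: [-3.6, 3.9, 7.9]
width: 0.13
grip_force: 24.8
```

Emit:
drive_tool:
  claw: [10,10,10,10,10]
  slide:
    - [0.005,-0.002,0]
    - [0.009,-0.004,0]
    - [0.012,-0.004,0]
    - [0.014,-0.005,0]
    - [0.014,-0.005,0]
  yaw: [0.028,0.05,0.055,0.055,0.055]

```text
time: 13.27
tool_pos: [0.5446, -0.142, 0.2232]
tcp_rot: [-2.489, -1.908, 0.004]
wrist_force: [-7.6, 3.6, 12.0]
width: 0.123
grip_force: 25.3
```

Emit:
drive_tool:
  claw: [10,10,10]
  slide:
    - [0.002,-0.001,0]
    - [0.003,-0.001,0]
    - [0.003,-0.001,0]
  yaw: [0,0,0]

```text
time: 13.52
tool_pos: [0.5452, -0.1422, 0.2231]
tcp_rot: [-2.488, -1.907, 0.007]
wrist_force: [-11.8, 4.7, 15.2]
width: 0.129
grip_force: 25.7
```

Emit:
drive_tool:
  claw: [10,10,10,10]
  slide:
    - [0.003,-0.001,0]
    - [0.006,-0.002,0]
    - [0.008,-0.002,0]
    - [0.008,-0.002,0]
  yaw: [0,0,0,0]

```text
time: 13.85
tool_pos: [0.5469, -0.1428, 0.2227]
tcp_rot: [-2.482, -1.904, 0.015]
wrist_force: [-21.6, 6.1, 25.3]
width: 0.125
grip_force: 26.9
```

Emit:
drive_tool:
  claw: [10,10,20,30,40,40]
  slide:
    - [-0.006,0.001,0]
    - [-0.006,0.001,0]
    - [-0.006,0.001,0]
    - [-0.006,0.001,0]
    - [-0.006,0.001,0]
    - [-0.006,0.001,0]
  yaw: [0,0,0,0,0,0]

```text
time: 14.35
tool_pos: [0.5485, -0.1437, 0.2225]
tcp_rot: [2.493, 1.911, 0.0]
wrist_force: [0.9, -0.1, -0.7]
width: 0.468
grip_force: 0.0
```

Emit:
drive_tool:
  claw: [40,40,40,40,40,40,40,40]
  slide:
    - [0,0,0.03]
    - [0,0,0.08]
    - [0,0,0.13]
    - [0,0,0.16]
    - [0,-0.03,0.16]
    - [0,-0.07,0.16]
    - [0,-0.12,0.16]
    - [0,-0.17,0.16]
  yaw: [0,0,0,-0.03,-0.07,-0.11,-0.15,-0.19]

```text
time: 15.02
tool_pos: [0.5485, -0.2293, 0.3028]
tcp_rot: [2.946, 1.09, 0.001]
wrist_force: [0.0, -0.4, 0.3]
width: 0.473
grip_force: 0.0
```

Emit:
drive_tool:
  claw: [40,40,40,40,40,40,40,40]
  slide:
    - [-0.004,-0.02,0]
    - [-0.008,-0.04,0]
    - [-0.012,-0.06,0]
    - [-0.016,-0.08,0]
    - [-0.016,-0.086,0]
    - [-0.016,-0.086,0]
    - [-0.016,-0.086,0]
    - [-0.016,-0.086,0]
  yaw: [-0.037,-0.074,-0.111,-0.148,-0.185,-0.222,-0.259,-0.296]

```text
time: 15.68
tool_pos: [0.5404, -0.272, 0.3023]
tcp_rot: [-3.122, 0.349, 0.0]
wrist_force: [-0.0, 0.2, 0.3]
width: 0.466
grip_force: 0.0
```

Emit:
drive_tool:
  claw: [40,40,40,40,40,40,40]
  slide:
    - [0,0,0]
    - [0,0,-0.02]
    - [0,0,-0.05]
    - [0,0,-0.07]
    - [0,0,-0.08]
    - [0,0,-0.08]
    - [0,0,-0.08]
  yaw: [-0.037,-0.074,-0.11,-0.146,-0.146,-0.146,-0.146]

```text
time: 16.27
tool_pos: [0.5404, -0.2717, 0.2624]
tcp_rot: [-2.966, 1.036, 0.001]
wrist_force: [0.7, 0.0, 0.7]
width: 0.469
grip_force: 0.0
```

```bash
python3 - <<'E'
from h import *
s=bot.read_state();R=cv2.Rodrigues(s["tcp_rot"])[0];print(s["tool_pos"],np.degrees(np.arctan2(R[1,1],R[0,1])),s["q"].round(2))
c=bot.read_camera("scene");P=cloud(c);z=P[...,2]
for k,b in((1,(.5525,-.1085)),(-1,(.5145,-.2515))):
    r=np.hypot(P[...,0]-b[0],P[...,1]-b[1]);m=P[(z>.052)&(z<.07)&(abs(r-.034)<.012)]
    print(k,len(m),m.mean(0).round(4),m.min(0).round(3),m.max(0).round(3))
u=proj(c,np.array([[.534,-.18,.05]]))[0].astype(int);o=u-[50,38]
cv2.imwrite("pics/g1.png",cv2.resize(c["color"][o[1]:o[1]+75,o[0]:o[0]+100,::-1],(800,600),interpolation=2))
E
```

```text
[ 0.54037132 -0.27166505  0.26241777] -128.50484025469095 [-0.51  0.26  1.89  0.    0.99  1.74]
1 32 [ 0.5452 -0.141   0.062 ] [ 0.539 -0.147  0.052] [ 0.551 -0.136  0.069]
-1 31 [ 0.5415 -0.2726  0.0619] [ 0.536 -0.278  0.053] [ 0.545 -0.268  0.07 ]
```

View pics/g1.png

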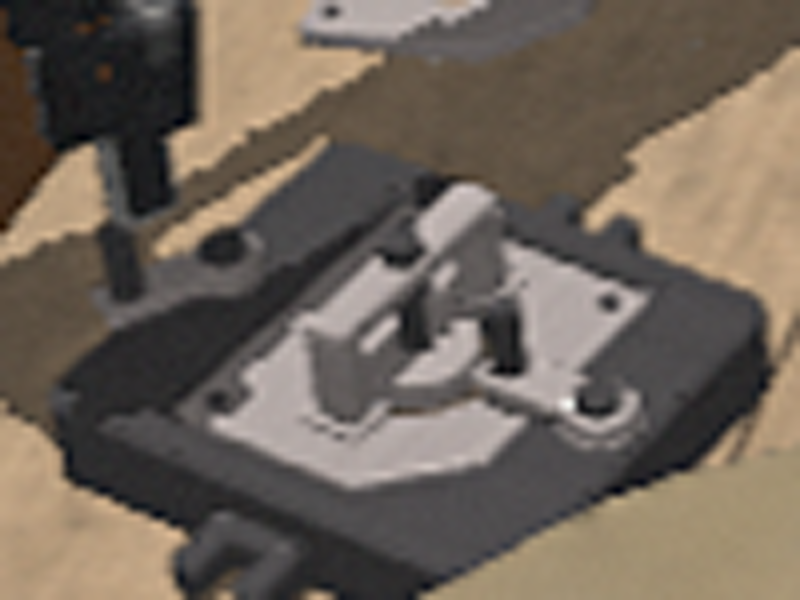

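The crop shows the left keeper across the die, with its pin at (503,335). The right pin is at (123,265), directly below the fingers.

Emit:
drive_tool:
  claw: [40,40,40,40,40]
  slide:
    - [0,-0.001,-0.03]
    - [0,-0.001,-0.06]
    - [0,-0.001,-0.075]
    - [0,-0.001,-0.079]
    - [0,-0.001,-0.079]
  yaw: [0,0,0,0,0]

```text
time: 16.73
tool_pos: [0.5402, -0.272, 0.223]
tcp_rot: [-2.965, 1.039, 0.001]
wrist_force: [-0.7, -0.6, 0.2]
width: 0.467
grip_force: 0.0
```

Emit:
drive_tool:
  claw: [30,20,10,10,10,10,10]
  newtons: 25
  slide:
    - [0,0,0]
    - [0,0,0]
    - [0,0,0]
    - [0,0,0]
    - [0,0,0]
    - [0,0,0]
    - [0,0,0]
  yaw: [0,0,0,0,0,0,0]

```text
time: 17.32
tool_pos: [0.5408, -0.2726, 0.2242]
tcp_rot: [2.964, -1.039, 0.004]
wrist_force: [-0.4, -2.9, 4.8]
width: 0.124
grip_force: 24.6
```

Emit:
drive_tool:
  claw: [10,10,10,10,10,10,10,10]
  slide:
    - [0.004,0.005,0]
    - [0.007,0.011,0]
    - [0.01,0.017,0]
    - [0.012,0.023,0]
    - [0.014,0.029,0]
    - [0.015,0.036,0]
    - [0.015,0.042,0]
    - [0.015,0.049,0]
  yaw: [0.03,0.061,0.092,0.122,0.153,0.183,0.214,0.244]

```text
time: 17.98
tool_pos: [0.5475, -0.2479, 0.2241]
tcp_rot: [3.137, 0.152, -0.001]
wrist_force: [-4.9, -2.9, 8.9]
width: 0.127
grip_force: 24.9
```

Emit:
drive_tool:
  claw: [10,10,10,10,10,10,10,10]
  slide:
    - [-0.001,0.007,0]
    - [-0.003,0.013,0]
    - [-0.005,0.019,0]
    - [-0.007,0.025,0]
    - [-0.011,0.031,0]
    - [-0.014,0.036,0]
    - [-0.019,0.041,0]
    - [-0.023,0.045,0]
  yaw: [0.03,0.061,0.092,0.122,0.153,0.183,0.214,0.244]

```text
time: 18.65
tool_pos: [0.5355, -0.2261, 0.2241]
tcp_rot: [2.852, 1.315, -0.004]
wrist_force: [-5.5, -5.9, 9.0]
width: 0.125
grip_force: 25.0
```

Emit:
drive_tool:
  claw: [10,10,10,10,10,10,10,10]
  slide:
    - [-0.005,0.004,0]
    - [-0.011,0.007,0]
    - [-0.017,0.01,0]
    - [-0.023,0.013,0]
    - [-0.027,0.014,0]
    - [-0.03,0.015,0]
    - [-0.033,0.016,0]
    - [-0.033,0.016,0]
  yaw: [0.03,0.061,0.092,0.122,0.143,0.143,0.143,0.143]

```text
time: 19.32
tool_pos: [0.5212, -0.2191, 0.2243]
tcp_rot: [2.487, 1.906, 0.002]
wrist_force: [4.3, -10.3, -0.8]
width: 0.126
grip_force: 24.4
```

Emit:
drive_tool:
  claw: [10,10,10,10]
  slide:
    - [-0.002,0.001,0]
    - [-0.004,0.001,0]
    - [-0.005,0.001,0]
    - [-0.005,0.001,0]
  yaw: [0,0,0,0]

```text
time: 19.65
tool_pos: [0.5202, -0.219, 0.2245]
tcp_rot: [2.485, 1.903, 0.007]
wrist_force: [9.6, -10.4, -7.2]
width: 0.126
grip_force: 24.3
```

Emit:
drive_tool:
  claw: [10,10,10,10]
  slide:
    - [-0.003,0.001,0]
    - [-0.005,0.001,0]
    - [-0.006,0.001,0]
    - [-0.006,0.001,0]
  yaw: [0,0,0,0]

```text
time: 19.98
tool_pos: [0.5189, -0.2187, 0.2247]
tcp_rot: [2.482, 1.9, 0.012]
wrist_force: [17.3, -11.8, -13.6]
width: 0.128
grip_force: 24.3
```

Emit:
drive_tool:
  claw: [10,10,20,30,40,40]
  slide:
    - [0.006,0,0]
    - [0.006,0,0]
    - [0.006,0,0]
    - [0.006,0,0]
    - [0.006,0,0]
    - [0.006,0,0]
  yaw: [0,0,0,0,0,0]

```text
time: 20.48
tool_pos: [0.5166, -0.2156, 0.2225]
tcp_rot: [-2.492, -1.91, 0.001]
wrist_force: [0.6, -0.3, -0.0]
width: 0.472
grip_force: 0.0
```

Emit:
drive_tool:
  claw: [40,40,40,40,40,40,40,40]
  slide:
    - [0,0,0.03]
    - [0,0,0.08]
    - [0,0,0.14]
    - [0,0,0.2]
    - [0,0,0.24]
    - [-0.03,0.06,0.25]
    - [-0.08,0.12,0.25]
    - [-0.13,0.19,0.25]
  yaw: [0,0,0,0,0,0,0,0]

```text
time: 21.15
tool_pos: [0.4525, -0.1217, 0.3488]
tcp_rot: [2.494, 1.909, 0.001]
wrist_force: [-0.4, 0.9, -0.4]
width: 0.47
grip_force: 0.0
```

Emit:
drive_tool:
  claw: [40,40,40,40,40,40,40,40]
  slide:
    - [-0.03,0.06,0]
    - [-0.06,0.12,0]
    - [-0.09,0.18,0]
    - [-0.12,0.24,0]
    - [-0.12,0.3,0]
    - [-0.12,0.36,0]
    - [-0.12,0.4,0]
    - [-0.12,0.4,0]
  yaw: [0,0,0,0,0,0,0,0]

```text
time: 21.82
tool_pos: [0.3922, 0.0806, 0.348]
tcp_rot: [-2.489, -1.914, -0.001]
wrist_force: [-0.9, -0.6, 0.1]
width: 0.467
grip_force: 0.0
```

```bash
python3 - <<'E'
from h import *
print(bot.read_state()["tool_pos"]);ims=[]
for n in("top","scene"):
    c=bot.read_camera(n);P=cloud(c);z=P[...,2]
    for k,b in((1,(.5525,-.1085)),(-1,(.5145,-.2515))):
        r=np.hypot(P[...,0]-b[0],P[...,1]-b[1]);m=P[(z>.052)&(z<.075)&(abs(r-.034)<.011)];d=m.mean(0)[:2]-b
        print(n,k,len(m),m.mean(0).round(4),np.degrees(np.arctan2(d[1],d[0])).round(1)+14.9)
    for v in world(np.array([[.03,.035],[-.05,.04],[-.05,-.04],[.05,-.04]]),(.5335,-.18,-.26),0):
        print(np.median(z[np.hypot(P[...,0]-v[0],P[...,1]-v[1])<.01]).round(4),end=" ")
    u=proj(c,np.array([[.534,-.18,.05]]))[0].astype(int)
    ims.append(cv2.resize(c["color"][u[1]-50:u[1]+50,u[0]-50:u[0]+50,::-1],(400,400),interpolation=2))
cv2.imwrite("pics/z.png",np.hstack(ims))
E
```

```text
[0.39217951 0.08056079 0.34800997]
top 1 17 [ 0.5417 -0.1407  0.0661] -93.69999999999999
top -1 18 [ 0.5212 -0.2176  0.0644] 93.7
0.0317 0.0321 0.0324 0.0321 scene 1 32 [ 0.5449 -0.1409  0.063 ] -88.3
scene -1 34 [ 0.5252 -0.2176  0.0618] 87.4
0.0317 0.0329 0.0336 0.032
```

View pics/z.png

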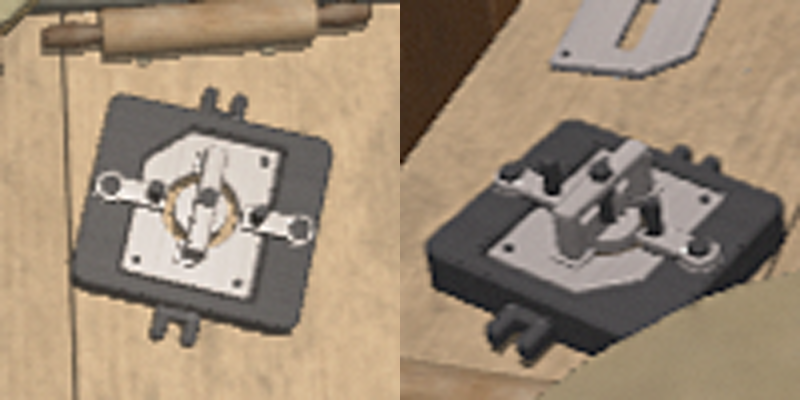

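The final crop shows both keepers pointing straight in over the die, with their pins at (155,195) and (257,215). The angles average about 90° and the die is flat, so I hand in.

```bash
python3 -c "
from workcell import bot
print(bot.finish_job())"
```

```text
the job is handed in; nothing more can be done
None
```

The bridge die lies flat in the holder with its cut corner matched, and both keepers are swung to their stops across it. The flat die, rolling pin and tumbler were not touched, and I handed the job in at about 22 s (no verdict was returned).

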